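Face up the grease tin in its lane

TASK

In the grey tin tray on the stores counter, the yellow-lidded grease tin in the middle lane has been left standing back with its label turned away. Face it up: slide it forward until it is fully home against the front stop of its lane, and turn it there until its label looks squarely out over the tray's low front lip (a fingertip on the edge of its lid rolls it round). The lid is thin sheet, so press only lightly; keep the tin upright, leave the other tins as they stand, and let go at the end.

Things in the scene. Friction and masses are not known exactly. Their poses are not given: they have to be found in the camera images.
- seat (a point): Home place of the yellow-lidded tin: the point on the lane floor straight below the tin's axis when it is fully home, 50 mm behind the front lip. Axes are the tray's: x along the lanes to the tray's front (low lip with white ticket strips, away from the robot), y left, z up. Home, the tin touches the inside of the lip, which is the stop, 22 mm high over the floor; the 45 degree corner webs beside it stand clear of the tin.
- tray: Fixed grey moulded tray, 248 x 328 x 50 mm, origin at the centre of its underside, axes as at the home place; 5 mm floor. Three lanes 104 mm wide, centres 108 mm apart, between 4 mm dividers: 22 mm high over the floor for the front 55 mm, 45 mm behind; back wall 190 mm behind the home place. Smooth: tins slide and turn easily in it (friction about 0.2).
- tin_center (a point): Middle of the yellow-lidded tin in the middle lane: closed round tin, 100 mm diameter, 0.4 to 0.75 kg, with a flat slip lid whose top is 95 to 103 mm above the underside (lids sit differently deep). This point lies 47.5 mm above the underside. z is up; x points to the middle of its label. Starts 37 to 67 mm short of home, label 60 to 180 degrees away from the front, either way round.
- tin: The same yellow-lidded tin, origin at the centre of its underside. It dents if the robot presses on it with more than 15 N; a fingertip on the lid near its edge with 6 to 11 N grips enough to turn it (the top gives 1 mm per 10 N). It stands loose: a fingertip dragging rearward pulls it off its stop, forward or sideways keeps it home. 2 mm of play at each side; next tins 8 mm away.
- tin_label (a point): Middle of the yellow-lidded tin's label (white panel with yellow band and block, 100 degrees wide), on its side wall half-way up, 50 mm from its axis; x points straight out of the label. A black round dot, 14 mm, on the lid 40 mm from the centre marks the same side from above.
- red_tin_label (a point): Middle of the label, half-way up the side wall, of the red-lidded tin, same make and size, in an outer lane; leave it alone.
- blue_tin_label (a point): Middle of the label, half-way up the side wall, of the blue-lidded tin, same make and size, in the other outer lane; leave it alone.
- spare_tin_label (a point): Middle of the label, half-way up the side wall, of the second blue-lidded tin, same make and size, standing at the back of an outer lane; leave it alone.
Things that resemble listed ones, but are neither listed nor needed, are in the scene too. Several things have the shape of the tin; the one meant has the colours described above.

How it is judged:
By the outcome, as a careful person would: the job done as asked, in the order asked, and still so for the second after the job is handed in, with the robot touching nothing.
It also fails if it takes over 64 s, if anything falls off the work surface, if the arm or the gripper's body presses on something with over 40 N, if the wrist force passes 120 N, or if a joint passes its speed limit or range.

ROBOT

A 6-joint arm with a two-finger parallel gripper is mounted at the origin on the work surface. World frame = base frame: x ahead of the robot, y to its left, z up, the work surface at z = 0. Lengths are in mm, angles in rad, forces in N, time in s.
With the tool pointing down it reaches from about 250 to 775 mm from the base axis. Payload 4 kg.
Tool frame: the origin (TCP) lies at the very end of the fingers, on their centre line; the grasp point (between the pads) lies 19 mm behind it; y points along the fingers, x is the direction in which the jaws open and shut, and the axes are right-handed (so a half turn about y gives the same grasp; the last joint's range is limited). The gripper opens to 85 mm and grips with 20 to 120 N. Pads are 22 mm wide; open, the fingers measure 114 mm over their backs; the gripper's body (76 mm by 85 mm) begins 54 mm behind the grasp point. The pads swing forward as they close: fully open they stand 13 mm farther back than shut.
Start: joints at [-1.37, 0.087, 1.371, -0, 1.684, -0.103], TCP at [164.529, -524.833, 209.441] pointing down, gripper open.
Joint ranges: [-3.1, 3.1], [-0.76, 2.03], [0.27, 2.55], [-1.08, 4.22], [0.17, 2.65], [-2.57, 2.57]. Speed limits (rad/s): [2.79, 2.79, 3.14, 3.14, 3.14, 3.14].

INTERFACE

Orientations are given as [roll, pitch, yaw] about the fixed x, y, z axes, in that order (R = Rz(yaw) Ry(pitch) Rx(roll)).
In Python, from rig import get_obs, grab_frame, camera_model, hand_in gives the robot as it stands.
- The arm moves only by the tool carry_out, never from a script. Its argument "targets" is a list of rows, each a list of 7 numbers: the shift along the world's x, y, z in mm, then the turn, a rotation vector about the world's x, y, z in rad, then the opening, from 0 (shut) to 1 (fully open). A call has 1 to 12 rows; each row shifts and turns the commanded pose from where the row before left it; what a row does not reach is not made up. A row lasts 1/8 s, in which the tool goes at most 62.5 mm and 10.7 degrees, less where a joint would pass 70% of its speed; a pose out of reach is approached as far as the arm can. A call with a gripper value outside its range is refused whole. The fingers move at their own pace and stop on an object; the grip force is fixed at half the most. Time passes only in rows, so rows that do not move let the fingers close. It gives the time, the measured TCP pose, the force and the opening at its end, in the units of the state.
- get_obs(): the state, without advancing time (a new reading comes with each control period).
- grab_frame(name): name is "side" or "top"; returns (picture, depth): 480x640x3 uint8, red, green, blue; 480x640 float32, mm along the optical axis (not along the pixel's ray), 0 where there is no reading.
- camera_model(name): a dict with "camera_matrix" (3x3 intrinsics, pixels), "R" (3x3) and "t" (3): a world point X has camera coordinates R X + t. Camera axes: x right, y down, z forward; pixel columns grow to the right and rows downward; lengths in mm; the calibration is good to about 2 mm. A picture is of the moment at which its call begins. camera_model takes no time and is no camera call.
- hand_in(): hands the job in, once; it reports no verdict.
The state is a dict: "clock": time; "joint_positions": joint angles; "joint_vel": joint speeds; "joint_efforts": joint torques, N m; "tcp_pos": TCP position; "orientation": TCP orientation; "contact_force": force on the tool from outside, world axes, zero at the start; "moment": the same for the moment, N m; "finger_gap": finger opening in mm.
Only numpy, scipy, OpenCV 4.12 (cv2) and the standard library are available. Lean on these libraries where they do the work, as an engineer would, in place of code of your own. Each camera call takes 0.05 s, during which the arm holds its last target.

## Working session

There is one attempt and no reset: what is moved stays moved. The work goes in short steps, Python scripts to look and compute and a tool call to move; the robot and the scene stay as the last step left them, time stands still between calls to the robot, and variables do not carry over. Pictures are saved under pics/ and viewed, and the job is handed in when it is done.

Besides the shell and the picture viewer there is one more tool, called after "Request:" in YAML: its name, and indented under it one key for each argument. carry_out: Moves the arm, as the interface text tells. Its arguments: {"type":"object","properties":{"targets":{"type":"array","items":{"type":"array","items":{"type":"number"}}}},"required":["targets"]}

```bash
mkdir -p pics; ls
python3 - <<'E'
from rig import *
import cv2, numpy as np
for n in ("top","side"):
    p,d=grab_frame(n); cv2.imwrite(f"pics/{n}0.png",p[:,:,::-1]); np.save(f"{n}0.npy",d)
    np.save(f"{n}0rgb.npy",p)
    m=camera_model(n); print(n,{k:np.round(np.array(v),3).tolist() for k,v in m.items()})
print(get_obs())
E
```

```text
pics
top {'camera_matrix': [[465.492, 0.0, 322.744], [0.0, 465.492, 238.536], [0.0, 0.0, 1.0]], 'R': [[0.006, -1.0, 0.018], [-0.981, -0.01, -0.192], [0.192, -0.016, -0.981]], 't': [16.019, 604.467, 789.688]}
side {'camera_matrix': [[472.003, 0.0, 317.857], [0.0, 472.003, 236.506], [0.0, 0.0, 1.0]], 'R': [[0.733, -0.68, -0.025], [-0.343, -0.337, -0.877], [0.588, 0.651, -0.481]], 't': [-411.562, 287.871, 434.164]}
{'clock': 0.1, 'joint_positions': array([-1.37010775e+00,  8.79384133e-02,  1.37215213e+00,  2.10637296e-05,
        1.68358974e+00, -1.03079881e-01]), 'joint_vel': array([ 0.0004684 , -0.00057486, -0.00558237,  0.00118153, -0.00258644,
       -0.00168494]), 'joint_efforts': array([ 2.78641222e-03, -3.53015184e+01, -3.14217854e+01,  3.86059116e-05,
        7.93952204e-03,  1.25943629e-05]), 'tcp_pos': array([ 164.42772485, -524.32107975,  208.30002524]), 'orientation': array([-1.57056069,  0.0020744 , -1.26702528]), 'contact_force': array([-1.34742722, -0.35544363,  0.43413316]), 'moment': array([-0.0287209 ,  0.03179491,  0.03444713]), 'finger_gap': 85.28252885157981}
```

View pics/top0.png

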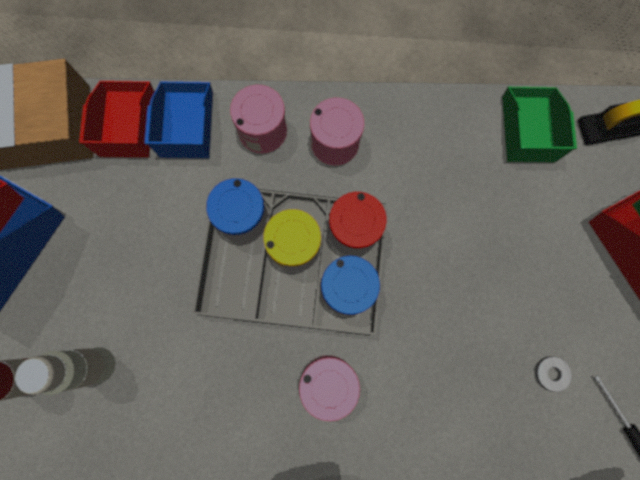

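View pics/side0.png

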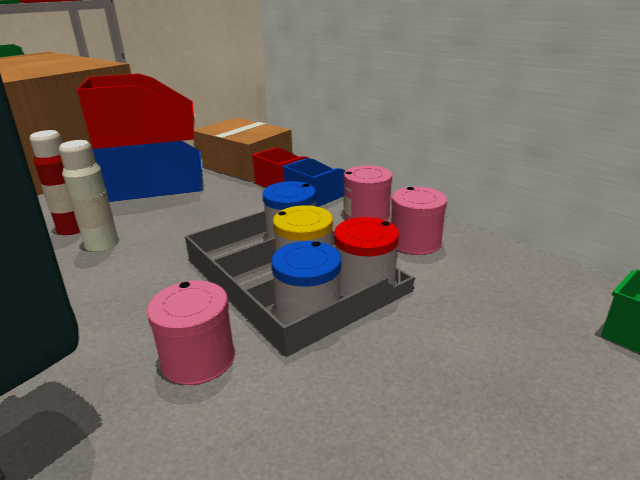

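```bash
cat > h.py <<'E'
import numpy as np, cv2
from rig import *
def deproj(n,d):
    m=camera_model(n);K=np.array(m["camera_matrix"]);R=np.array(m["R"]);t=np.array(m["t"])
    v,u=np.mgrid[0:480,0:640]
    c=np.stack([(u-K[0,2])/K[0,0]*d,(v-K[1,2])/K[1,1]*d,d],-1)
    X=(c-t)@R   # R^T (c-t)
    X[d<=0]=np.nan
    return X
def ray(n,uv,z):
    m=camera_model(n);K=np.array(m["camera_matrix"]);R=np.array(m["R"]);t=np.array(m["t"])
    uv=np.atleast_2d(uv).astype(float)
    r=np.c_[(uv[:,0]-K[0,2])/K[0,0],(uv[:,1]-K[1,2])/K[1,1],np.ones(len(uv))]@R
    o=-R.T@t
    return o+r*((z-o[2])/r[:,2])[:,None]
def yellow(p):
    h=cv2.cvtColor(p,cv2.COLOR_RGB2HSV); return cv2.inRange(h,(24,150,60),(34,255,255))
def lid(n,p,X):
    """yellow lid top: height, centre, dot"""
    m=yellow(p); k,l,s,c=cv2.connectedComponentsWithStats(m)
    i=1+np.argmax(s[1:,4]); m=(l==i).astype(np.uint8)
    cs,_=cv2.findContours(m,cv2.RETR_EXTERNAL,cv2.CHAIN_APPROX_NONE)
    hull=cv2.convexHull(max(cs,key=len)); f=np.zeros_like(m); cv2.fillConvexPoly(f,hull,1)
    z=np.nanmedian(X[...,2][cv2.erode(f,np.ones((9,9)))>0])
    g=cv2.cvtColor(p,cv2.COLOR_RGB2HSV)
    return m,f,hull[:,0],z
E
python3 - <<'E'
from h import *
p=np.load("top0rgb.npy");d=np.load("top0.npy");X=deproj("top",d)
m,f,h,z=lid("top",p,X)
print("lid z",z,"area",f.sum(),"bbox",h.min(0),h.max(0))
top=(f>0)&(abs(X[...,2]-z)<4)
P=X[top]; print("topmean",np.nanmean(P,0), P.min(0),P.max(0))
(c,r)=cv2.minEnclosingCircle(P[:,:2].astype(np.float32));print("mec",c,r)
e=cv2.fitEllipse(h);print(e,ray("top",e[0],z))
dark=(f>0)&(p.max(2)<60); v,u=np.nonzero(dark);print("dot px",u.mean(),v.mean(),dark.sum(),ray("top",[[u.mean(),v.mean()]],z))
# floor and heights
for uv in [(235,270),(300,295),(265,290),(203,260),(290,325),(450,250),(265,195),(330,390),(296,200),(293,192)]: print(uv,np.round(X[uv[1],uv[0]],1))
cr=cv2.resize(p[175:345,185:400],None,fx=3.6,fy=3.5,interpolation=cv2.INTER_CUBIC);cv2.imwrite("pics/crop0.png",cr[:,:,::-1])
E
```

```text
lid z 102.18610251831234 area 2599 bbox [264 210] [320 265]
topmean [598.05441067  75.1851253  102.14235981] [549.49054135  26.32262059  98.27549189] [646.5266295  123.42104788 106.11391957]
mec (599.0357666015625, 75.64984893798828) 49.93301773071289
((291.7038879394531, 237.55389404296875), (57.02336502075195, 57.20985794067383), 101.16266632080078) [[596.93952439  75.18971418 102.18610252]]
dot px 270.1 244.05 20 [[585.19774615 112.04917771 102.18610252]]
(235, 270) [551.9 187.    5. ]
(300, 295) [505.4  62.4   5.8]
(265, 290) [514.5 128.9   4. ]
(203, 260) [564.5 238.6  47.2]
(290, 325) [449.6  80.4   1.1]
(450, 250) [ 595.3 -228.     0.7]
(265, 195) [701.3 134.5   3.9]
(330, 390) [344.7   8.1  96.3]
(296, 200) [691.6  73.2   4.5]
(293, 192) [ 7.093e+02  7.970e+01 -3.000e-01]
```

View pics/crop0.png

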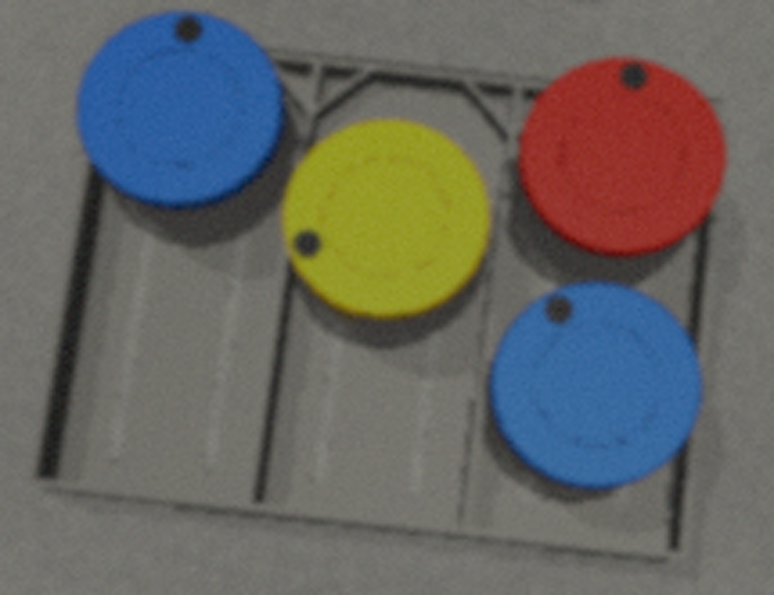

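Run:
```python
from h import *
p=np.load("top0rgb.npy");d=np.load("top0.npy");X=deproj("top",d)
hsv=cv2.cvtColor(p,cv2.COLOR_RGB2HSV)
roi=np.zeros(d.shape,bool);roi[185:340,188:392]=1
g=roi&(hsv[...,1]<70)&(X[...,2]>38)&(X[...,2]<56)
cv2.imwrite("pics/rim0.png",cv2.resize((g*255).astype(np.uint8)[175:345,185:400],None,fx=3,fy=3))
P=X[g]
# render-fit: ICP-like fit of model rim lines at z=50
from scipy.optimize import least_squares
def segd(q,a,b):
    a=np.array(a,float);b=np.array(b,float);ab=b-a;t=np.clip(((q-a)@ab)/(ab@ab),0,1);return np.linalg.norm(q-a-t[:,None]*ab,axis=1)
segs=[((-122,-162),(-122,162)),((-122,162),(69,162)),((-122,-162),(69,-162)),((-122,54),(69,54)),((-122,-54),(69,-54))]
def loc(s,Q):
    c,sn=np.cos(s[2]),np.sin(s[2]);D=Q-s[:2];return np.c_[D[:,0]*c+D[:,1]*sn,-D[:,0]*sn+D[:,1]*c]
def f(s): q=loc(s,P[:,:2]);return np.minimum.reduce([segd(q,*e) for e in segs])
best=None
for y in (-.08,-.12,-.04):
    r=least_squares(f,[570,75,y],loss='soft_l1',f_scale=2)
    if best is None or r.cost<best.cost: best=r
s=best.x;print(len(P),s,best.cost,np.median(best.fun))
# project model
m=camera_model("top");K=np.array(m["camera_matrix"]);R=np.array(m["R"]);t=np.array(m["t"])
c,sn=np.cos(s[2]),np.sin(s[2])
def pj(x,y,z):
    w=np.array([s[0]+c*x-sn*y,s[1]+sn*x+c*y,z]);q=K@(R@w+t);return q[:2]/q[2]
im=cv2.resize(p[175:345,185:400],None,fx=3.6,fy=3.6,interpolation=cv2.INTER_CUBIC)[:,:,::-1].copy()
def L(a,b,col):
    A,B=[((pj(*k)-[185,175]+.5)*3.6).astype(int) for k in (a,b)];cv2.line(im,tuple(map(int,A)),tuple(map(int,B)),col,1)
for (a,b) in segs: L((*a,50),(*b,50),(0,0,255))
L((124,-164,27),(124,164,27),(0,255,0));L((120,-164,27),(120,164,27),(0,255,0))
cv2.imwrite("pics/fit0.png",im)
lt=np.array([[598,75.4],[585.2,112.0]]);print("tin,dot local",loc(s,lt),"seat local x=?",124-4-50, "seat world",[s[0]+c*70,s[1]+sn*70])
```

```text
1742 [ 5.74295835e+02  7.66416265e+01 -1.05220349e-01] 15025.891002736666 1.395059455939915
tin,dot local [[23.70347169  1.25480123]
 [ 7.13030015 36.30804622]] seat local x=? 70 seat world [np.float64(643.9086956495478), np.float64(69.28978534888529)]
```

View pics/fit0.png

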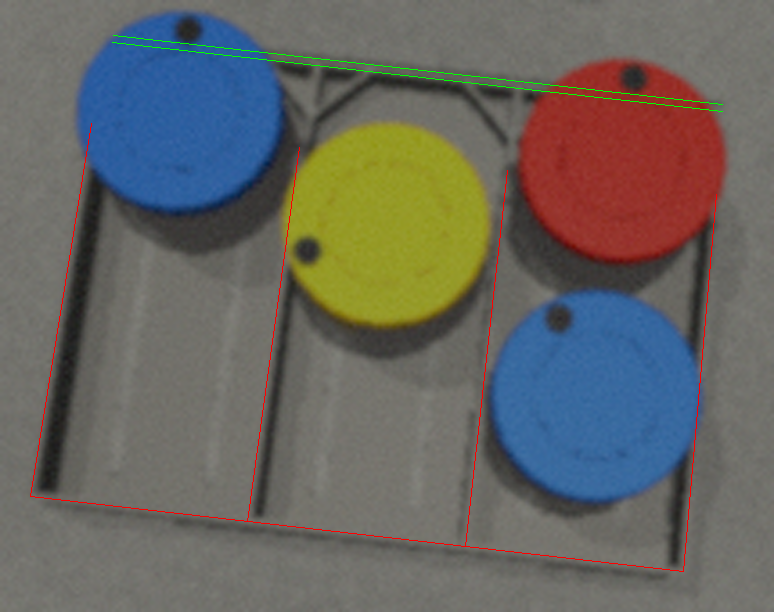

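Request:
carry_out:
  targets:
    - [20,40,0,0,0,0.17,0]
    - [22,38,0,0,0,0.17,0]
    - [22,38,0,0,0,0.17,0]
    - [22,38,0,0,0,0.17,0]
    - [22,38,0,0,0,0.17,0]
    - [22,38,0,0,0,0.17,0]
    - [22,38,0,0,0,0.17,0]
    - [22,38,0,0,0,0.17,0]
    - [22,38,0,0,0,0.17,0]
    - [22,38,0,0,0,0.17,0]
    - [22,38,0,0,0,0.17,0]
    - [22,38,0,0,0,0.17,0]

```text
clock: 1.6
tcp_pos: [426.8, -65.4, 209.0]
orientation: [-1.57, 0.0, 0.779]
contact_force: [0.1, -1.4, -0.5]
finger_gap: -0.1
```

Request:
carry_out:
  targets:
    - [22,38,0,0,0,0.17,0]
    - [22,38,0,0,0,0.17,0]
    - [22,38,0,0,0,0.17,0]
    - [22,38,0,0,0,0.18,0]
    - [0,0,0,0,0,0,0]
    - [0,0,0,0,0,0,0]

```text
clock: 2.35
tcp_pos: [514.1, 84.9, 208.8]
orientation: [-1.569, 0.001, 1.462]
contact_force: [-0.4, -0.8, -0.5]
finger_gap: 0.3
```

Request:
carry_out:
  targets:
    - [0,0,-50,0,0,0,0]
    - [0,0,-50,0,0,0,0]
    - [0,0,-40,0,0,0,0]
    - [0,0,-15,0,0,0,0]
    - [0,0,0,0,0,0,0]
    - [5,-0.5,0,0,0,0,0]
    - [5,-0.5,0,0,0,0,0]

```text
clock: 3.22
tcp_pos: [526.5, 84.1, 56.7]
orientation: [-1.575, -0.001, 1.463]
contact_force: [-0.2, -0.6, -0.5]
finger_gap: -0.1
```

Run:
```python
from h import *
p,d=grab_frame("side"); cv2.imwrite("pics/side1.png",p[:,:,::-1])
print(get_obs()["tcp_pos"],get_obs()["contact_force"])
```

```text
[526.91478009  84.07481263  56.42994693] [ 0.0850952   0.10447122 -0.00720409]
```

View pics/side1.png

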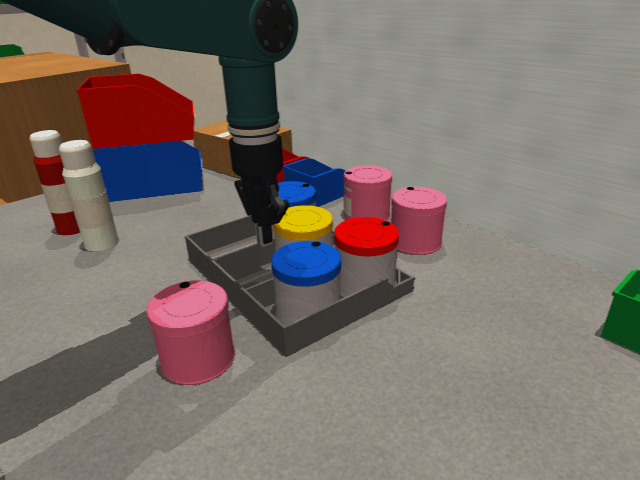

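Request:
carry_out:
  targets:
    - [4,-0.4,0,0,0,0,0]
    - [4,-0.4,0,0,0,0,0]
    - [4,-0.4,0,0,0,0,0]
    - [4,-0.4,0,0,0,0,0]

```text
clock: 3.78
tcp_pos: [540.7, 82.6, 54.3]
orientation: [-1.57, -0.0, 1.463]
contact_force: [-0.7, -0.3, 0.9]
finger_gap: 0.0
```

Request:
carry_out:
  targets:
    - [4,-0.4,0,0,0,0,0]
    - [4,-0.4,0,0,0,0,0]
    - [4,-0.4,0,0,0,0,0]
    - [4,-0.4,0,0,0,0,0]
    - [4,-0.4,0,0,0,0,0]
    - [3,-0.4,0,0,0,0,0]

```text
clock: 4.53
tcp_pos: [563.8, 80.1, 54.3]
orientation: [-1.571, -0.0, 1.463]
contact_force: [-1.1, 0.4, -1.2]
finger_gap: 0.1
```

Run:
```python
from h import *
p,d=grab_frame("top"); cv2.imwrite("pics/top2.png",cv2.resize(p[150:350,180:420],None,fx=3,fy=3)[:,:,::-1])
X=deproj("top",d);m,f,h,z=lid("top",p,X);print(z,h.min(0),h.max(0),ray("top",[(h.min(0)+h.max(0))/2],z))
print(get_obs()["tcp_pos"],get_obs()["contact_force"])
```

```text
96.64641908684969 [627 100] [639 115] [[ 851.12720602 -554.63534971   96.64641909]]
[564.21045419  80.03637616  54.40374173] [-0.94109732 -0.62040676  0.32957277]
```

View pics/top2.png

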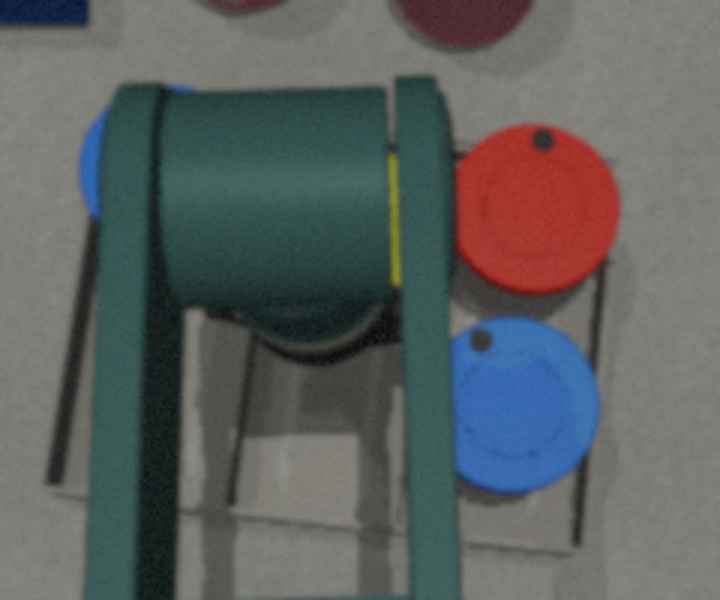

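Request:
carry_out:
  targets:
    - [2,-0.2,0,0,0,0,0]
    - [2,-0.2,0,0,0,0,0]
    - [2,-0.2,0,0,0,0,0]
    - [2,-0.2,0,0,0,0,0]
    - [1.5,-0.2,0,0,0,0,0]
    - [1.5,-0.2,0,0,0,0,0]

```text
clock: 5.32
tcp_pos: [574.6, 78.9, 54.4]
orientation: [-1.571, -0.0, 1.463]
contact_force: [-0.3, 1.2, -0.0]
finger_gap: 0.3
```

Request:
carry_out:
  targets:
    - [1,-0.1,0,0,0,0,0]
    - [1,-0.1,0,0,0,0,0]

```text
clock: 5.58
tcp_pos: [576.6, 78.8, 54.4]
orientation: [-1.571, -0.0, 1.463]
contact_force: [-2.0, -0.2, -0.2]
finger_gap: 0.2
```

Request:
carry_out:
  targets:
    - [1,-0.1,0,0,0,0,0]
    - [1,-0.1,0,0,0,0,0]

```text
clock: 5.82
tcp_pos: [578.6, 78.6, 54.4]
orientation: [-1.571, -0.0, 1.463]
contact_force: [-0.6, -0.2, 0.5]
finger_gap: 0.1
```

Request:
carry_out:
  targets:
    - [1,-0.1,0,0,0,0,0]

```text
clock: 5.95
tcp_pos: [579.6, 78.5, 54.5]
orientation: [-1.571, -0.0, 1.463]
contact_force: [-1.1, 0.6, -0.6]
finger_gap: 0.2
```

Request:
carry_out:
  targets:
    - [1,-0.1,0,0,0,0,0]

```text
clock: 6.08
tcp_pos: [580.6, 78.4, 54.4]
orientation: [-1.571, -0.0, 1.463]
contact_force: [-1.2, -0.0, -0.1]
finger_gap: -0.1
```

Request:
carry_out:
  targets:
    - [1,-0.1,0,0,0,0,0]

```text
clock: 6.2
tcp_pos: [581.6, 78.3, 54.4]
orientation: [-1.571, -0.0, 1.463]
contact_force: [-1.5, -0.4, -0.3]
finger_gap: 0.3
```

Run:
```python
from h import *
p,d=grab_frame("side"); cv2.imwrite("pics/side3.png",cv2.resize(p[150:350,180:420],None,fx=3,fy=3)[:,:,::-1])
print(get_obs()["tcp_pos"],get_obs()["contact_force"])
```

```text
[581.75629792  78.22514577  54.45138591] [-1.7693889   0.25787734 -1.1719532 ]
```

View pics/side3.png

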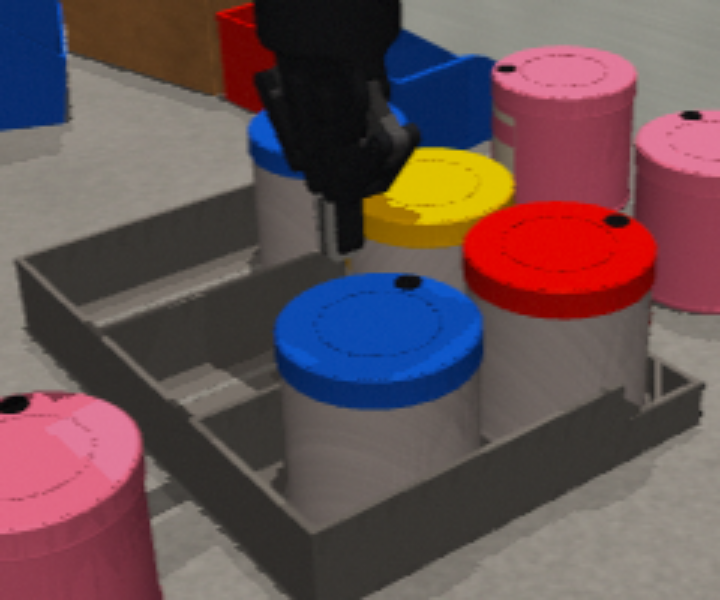

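Request:
carry_out:
  targets:
    - [1,-0.1,0,0,0,0,0]

```text
clock: 6.38
tcp_pos: [582.5, 78.2, 54.5]
orientation: [-1.571, -0.0, 1.463]
contact_force: [-1.7, 0.0, -0.5]
finger_gap: 0.0
```

Request:
carry_out:
  targets:
    - [1,-0.1,0,0,0,0,0]

```text
clock: 6.5
tcp_pos: [583.6, 78.1, 54.4]
orientation: [-1.571, -0.0, 1.463]
contact_force: [-1.1, -1.0, 0.1]
finger_gap: -0.4
```

Request:
carry_out:
  targets:
    - [1,-0.1,0,0,0,0,0]

```text
clock: 6.62
tcp_pos: [584.6, 78.0, 54.4]
orientation: [-1.571, -0.0, 1.463]
contact_force: [-1.7, -0.0, 0.4]
finger_gap: -0.2
```

Request:
carry_out:
  targets:
    - [0.5,0,0,0,0,0,0]

```text
clock: 6.75
tcp_pos: [585.1, 77.9, 54.4]
orientation: [-1.571, -0.0, 1.463]
contact_force: [-1.1, -0.9, -0.3]
finger_gap: -0.3
```

Request:
carry_out:
  targets:
    - [0.5,0,0,0,0,0,0]

```text
clock: 6.88
tcp_pos: [585.4, 78.0, 54.5]
orientation: [-1.57, -0.0, 1.463]
contact_force: [-2.8, 0.0, 0.2]
finger_gap: -0.1
```

Request:
carry_out:
  targets:
    - [0.5,0,0,0,0,0,0]

```text
clock: 7.0
tcp_pos: [585.4, 78.0, 54.4]
orientation: [-1.569, 0.0, 1.463]
contact_force: [-4.5, 0.2, 2.4]
finger_gap: 0.1
```

Request:
carry_out:
  targets:
    - [0.5,0,0,0,0,0,0]

```text
clock: 7.12
tcp_pos: [585.4, 78.0, 54.3]
orientation: [-1.568, 0.0, 1.463]
contact_force: [-5.4, 0.7, 2.6]
finger_gap: 0.5
```

Request:
carry_out:
  targets:
    - [0.5,0,0,0,0,0,0]

```text
clock: 7.25
tcp_pos: [585.4, 78.1, 54.3]
orientation: [-1.567, 0.0, 1.463]
contact_force: [-7.6, 1.1, 3.7]
finger_gap: -0.1
```

Request:
carry_out:
  targets:
    - [-3,0.3,0,0,0,0,0]
    - [-12,1,0,0,0,0,0]
    - [-5,0,30,0,0,0,0]
    - [0,0,60,0,0,0,0.2]
    - [0,-40,40,0,0,0,0.4]
    - [-20,-58,0,0,0,0,0.6]
    - [-20,-58,0,0,0,0,0.7]
    - [-20,-58,0,0,0,0,0.7]
    - [0,0,0,0,0,0,0.7]
    - [0,0,0,0,0,0,0.7]

```text
clock: 8.5
tcp_pos: [507.1, -134.5, 184.6]
orientation: [-1.572, -0.001, 1.462]
contact_force: [0.5, 0.2, -0.2]
finger_gap: 59.7
```

Run:
```python
from h import *
p,d=grab_frame("top"); cv2.imwrite("pics/top4.png",p[:,:,::-1]);np.save("top4.npy",d);np.save("top4rgb.npy",p)
X=deproj("top",d);m,f,h,z=lid("top",p,X);print(z,h.min(0),h.max(0),ray("top",[(h.min(0)+h.max(0))/2],z))
P=X[(f>0)&(abs(X[...,2]-z)<4)];print(cv2.minEnclosingCircle(P[:,:2].astype(np.float32)),P.mean(0))
e=cv2.fitEllipse(h);print(e,ray("top",e[0],z))
dark=(f>0)&(p.max(2)<60);v,u=np.nonzero(dark);print("dot",ray("top",[[u.mean(),v.mean()]],z),len(u))
print(get_obs()["tcp_pos"],get_obs()["contact_force"],get_obs()["finger_gap"])
```

```text
102.17339284649567 [267 185] [323 240] [[641.4969602   70.30693778 102.17339285]]
((643.7406616210938, 70.56181335449219), 49.95392608642578) [642.78717395  70.55550501 102.0403275 ]
((294.9015197753906, 212.49688720703125), (55.44408416748047, 57.008872985839844), 72.5738296508789) [[641.50067988  70.47849713 102.17339285]]
dot [[630.35307515 107.79379344 102.17339285]] 14
[ 507.24734872 -133.83505851  184.55432049] [-0.09104538  0.48967202  0.05022354] 59.916265120167964
```

View pics/top4.png

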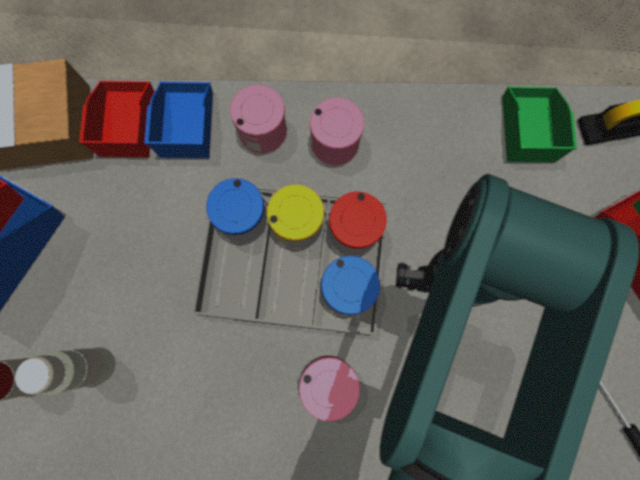

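Request:
carry_out:
  targets:
    - [28,41,0,0,0,0,0.7]
    - [28,41,0,0,0,0,0.7]
    - [28,41,0,0,0,0,0.7]
    - [28,41,0,0,0,0,0.7]
    - [27,40,-10,0,0,0,0.7]
    - [0,0,-35,0,0,0,0.7]
    - [0,0,-20,0,0,0,0.7]
    - [0,0,-8,0,0,0,0.7]
    - [0,0,0,0,0,0,0.7]

```text
clock: 9.68
tcp_pos: [645.8, 69.1, 111.5]
orientation: [-1.571, -0.0, 1.463]
contact_force: [0.4, 0.6, 0.5]
finger_gap: 60.0
```

Run:
```python
from h import *
p,d=grab_frame("side"); cv2.imwrite("pics/side5.png",cv2.resize(p[150:350,180:420],None,fx=3,fy=3)[:,:,::-1])
print(get_obs()["tcp_pos"],get_obs()["contact_force"])
```

```text
[646.39631459  68.97757647 112.53546969] [-0.52630033  0.64865894  0.28008718]
```

View pics/side5.png

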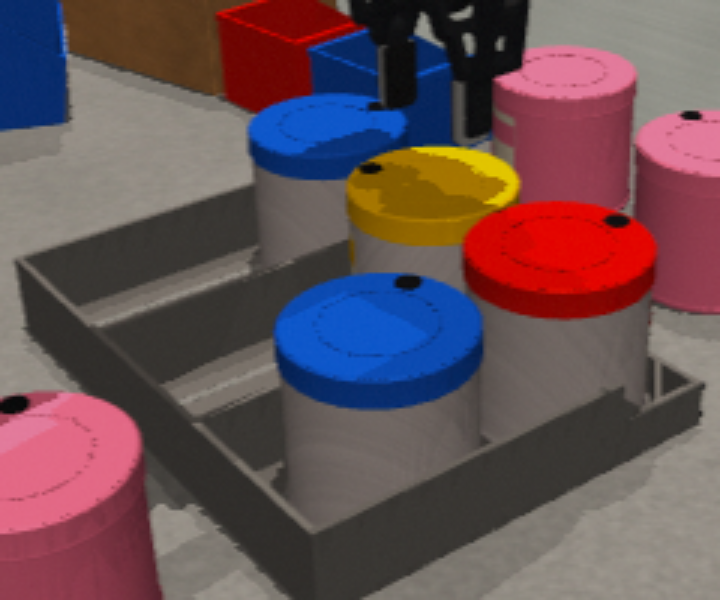

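Request:
carry_out:
  targets:
    - [0,1,-3,0,0,0,0.7]
    - [0,0,-3,0,0,0,0.7]
    - [0,0,-2,0,0,0,0.7]
    - [0,0,-1,0,0,0,0.7]
    - [0,0,0,0,0,0,0.7]

```text
clock: 10.35
tcp_pos: [646.0, 70.2, 102.3]
orientation: [-1.571, -0.0, 1.463]
contact_force: [0.1, 0.7, -0.2]
finger_gap: 59.9
```

Request:
carry_out:
  targets:
    - [0,0,-1,0,0,0,0.7]
    - [0,0,-1,0,0,0,0.7]

```text
clock: 10.6
tcp_pos: [646.1, 70.3, 100.4]
orientation: [-1.571, -0.0, 1.463]
contact_force: [-1.2, -0.4, 0.2]
finger_gap: 59.7
```

Request:
carry_out:
  targets:
    - [0,0,-1,0,0,0,0.7]
    - [0,0,-1,0,0,0,0.7]

```text
clock: 10.85
tcp_pos: [646.0, 70.3, 98.3]
orientation: [-1.571, -0.0, 1.463]
contact_force: [0.9, 0.6, 0.2]
finger_gap: 60.2
```

Request:
carry_out:
  targets:
    - [0,0,-1,0,0,0,0.7]

```text
clock: 10.98
tcp_pos: [646.0, 70.3, 97.4]
orientation: [-1.571, -0.0, 1.463]
contact_force: [-0.1, -0.5, 0.0]
finger_gap: 59.9
```

Request:
carry_out:
  targets:
    - [0,0,-1,0,0,0,0.7]

```text
clock: 11.1
tcp_pos: [646.0, 70.3, 96.4]
orientation: [-1.571, -0.0, 1.463]
contact_force: [-0.1, -0.2, -0.1]
finger_gap: 59.9
```

Request:
carry_out:
  targets:
    - [0,0,-1,0,0,0,0.7]

```text
clock: 11.22
tcp_pos: [646.0, 70.3, 95.4]
orientation: [-1.571, -0.0, 1.463]
contact_force: [-0.1, -0.2, -0.3]
finger_gap: 59.9
```

Request:
carry_out:
  targets:
    - [0,0,-1,0,0,0,0.7]

```text
clock: 11.35
tcp_pos: [646.0, 70.3, 94.4]
orientation: [-1.571, -0.0, 1.463]
contact_force: [-0.2, -1.0, 0.0]
finger_gap: 60.1
```

Request:
carry_out:
  targets:
    - [0,0,-1,0,0,0,0.7]

```text
clock: 11.48
tcp_pos: [646.0, 70.2, 93.4]
orientation: [-1.571, -0.0, 1.463]
contact_force: [-0.3, -0.0, -0.6]
finger_gap: 59.6
```

Request:
carry_out:
  targets:
    - [0,0,-1,0,0,0,0.7]

```text
clock: 11.6
tcp_pos: [646.0, 70.3, 92.4]
orientation: [-1.571, -0.0, 1.463]
contact_force: [-0.6, 0.6, -0.0]
finger_gap: 59.7
```

Request:
carry_out:
  targets:
    - [0,0,-1,0,0,0,0.7]

```text
clock: 11.72
tcp_pos: [646.0, 70.3, 91.4]
orientation: [-1.571, -0.0, 1.463]
contact_force: [-0.7, -0.2, -0.3]
finger_gap: 59.8
```

Request:
carry_out:
  targets:
    - [0,0,-1,0,0,0,0.7]

```text
clock: 11.85
tcp_pos: [646.0, 70.3, 90.4]
orientation: [-1.571, -0.0, 1.463]
contact_force: [-0.2, -0.7, 0.8]
finger_gap: 59.9
```

Run:
```python
from h import *
p,d=grab_frame("side"); cv2.imwrite("pics/side6.png",cv2.resize(p[170:290,250:390],None,fx=5,fy=5,interpolation=cv2.INTER_CUBIC)[:,:,::-1])
print(get_obs()["tcp_pos"],get_obs()["contact_force"])
```

```text
[645.9228402   70.25403239  90.1968542 ] [0.83477505 0.31386769 0.03912506]
```

View pics/side6.png

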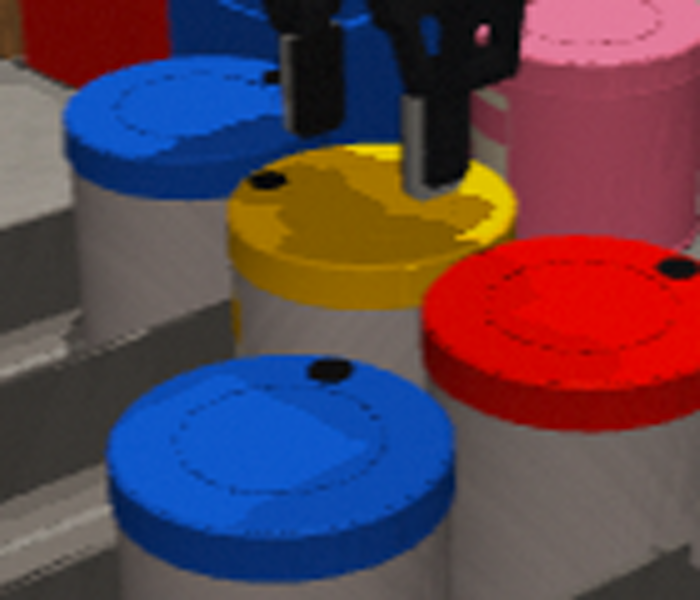

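Run:
```python
from h import *
m=camera_model("side");K=np.array(m["camera_matrix"]);R=np.array(m["R"]);t=np.array(m["t"])
for n,w in [("L",(649,107)),("R",(643,33)),("lidc",(643.5,70.4))]:
  for z in (90,96,102,108):
    q=K@(R@np.array([*w,z])+t);q=q[:2]/q[2];print(n,z,((q-[250,170])*5).round())
```

```text
L 90 [308. 193.]
L 96 [307. 177.]
L 102 [307. 162.]
L 108 [306. 146.]
R 90 [443. 264.]
R 96 [443. 248.]
R 102 [443. 232.]
R 108 [443. 216.]
lidc 90 [367. 229.]
lidc 96 [367. 213.]
lidc 102 [367. 198.]
lidc 108 [366. 182.]
```

Request:
carry_out:
  targets:
    - [0,0,-1,0,0,0,0.7]
    - [0,0,-1,0,0,0,0.7]

```text
clock: 12.15
tcp_pos: [646.0, 70.3, 88.4]
orientation: [-1.571, -0.0, 1.463]
contact_force: [-0.9, 0.2, 0.5]
finger_gap: 60.1
```

Request:
carry_out:
  targets:
    - [0,0,-1,0,0,0,0.7]
    - [0,0,-1,0,0,0,0.7]

```text
clock: 12.4
tcp_pos: [646.0, 70.3, 86.4]
orientation: [-1.571, -0.0, 1.463]
contact_force: [-0.7, 0.8, 0.1]
finger_gap: 59.7
```

Run:
```python
from h import *
p,d=grab_frame("side"); cv2.imwrite("pics/side7.png",cv2.resize(p[170:290,250:390],None,fx=5,fy=5,interpolation=cv2.INTER_CUBIC)[:,:,::-1])
print(get_obs()["tcp_pos"],get_obs()["contact_force"])
X=deproj("side",d)
for v in range(196,216,2): print(v,[np.round(X[v,u]).tolist() for u in (312,336,340)])
```

```text
[645.91562436  70.25607297  86.14894955] [-0.51994328 -0.09665475 -0.04318967]
196 [[646.0, 101.0, 117.0], [634.0, 29.0, 143.0], [642.0, 29.0, 141.0]]
198 [[645.0, 101.0, 113.0], [633.0, 29.0, 140.0], [641.0, 28.0, 138.0]]
200 [[658.0, 115.0, 101.0], [633.0, 29.0, 136.0], [642.0, 29.0, 133.0]]
202 [[651.0, 107.0, 102.0], [633.0, 29.0, 133.0], [640.0, 26.0, 131.0]]
204 [[646.0, 102.0, 101.0], [634.0, 30.0, 129.0], [642.0, 28.0, 127.0]]
206 [[641.0, 97.0, 101.0], [634.0, 29.0, 125.0], [641.0, 27.0, 124.0]]
208 [[635.0, 90.0, 101.0], [633.0, 29.0, 122.0], [642.0, 29.0, 119.0]]
210 [[629.0, 83.0, 102.0], [640.0, 36.0, 114.0], [646.0, 33.0, 113.0]]
212 [[626.0, 80.0, 100.0], [653.0, 49.0, 102.0], [658.0, 45.0, 101.0]]
214 [[619.0, 72.0, 102.0], [647.0, 43.0, 101.0], [653.0, 40.0, 101.0]]
```

View pics/side7.png

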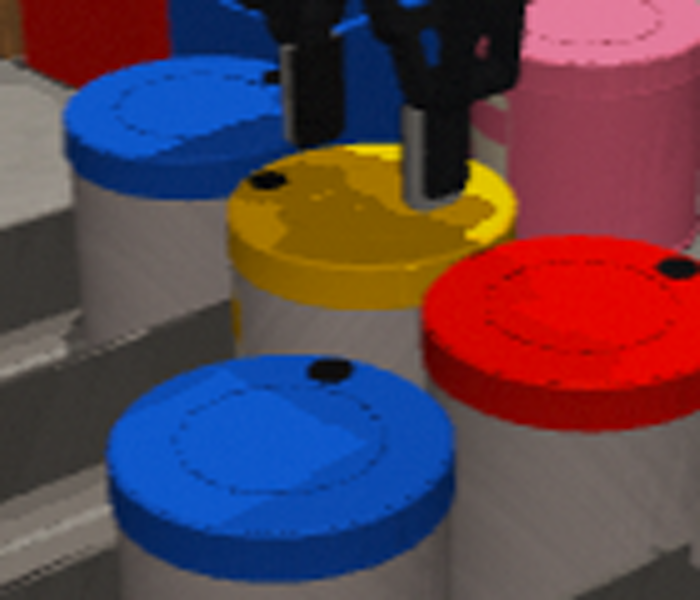

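Request:
carry_out:
  targets:
    - [0,0,-2,0,0,0,0.7]
    - [0,0,-2,0,0,0,0.7]
    - [0,0,-1,0,0,0,0.7]

```text
clock: 12.82
tcp_pos: [645.9, 70.3, 81.1]
orientation: [-1.57, -0.0, 1.463]
contact_force: [0.6, -0.4, 0.4]
finger_gap: 60.0
```

Request:
carry_out:
  targets:
    - [0,0,-1,0,0,0,0.7]
    - [0,0,-1,0,0,0,0.7]

```text
clock: 13.08
tcp_pos: [646.1, 70.3, 79.4]
orientation: [-1.571, -0.0, 1.463]
contact_force: [-0.1, -0.8, -0.3]
finger_gap: 59.7
```

Request:
carry_out:
  targets:
    - [0,0,-1,0,0,0,0.7]

```text
clock: 13.2
tcp_pos: [646.1, 70.3, 78.4]
orientation: [-1.571, -0.0, 1.463]
contact_force: [0.0, -1.7, -0.4]
finger_gap: 59.7
```

Request:
carry_out:
  targets:
    - [0,0,-1,0,0,0,0.7]

```text
clock: 13.32
tcp_pos: [646.0, 70.3, 77.4]
orientation: [-1.571, -0.0, 1.463]
contact_force: [0.2, -0.1, -0.4]
finger_gap: 59.7
```

Request:
carry_out:
  targets:
    - [0,0,-1,0,0,0,0.7]

```text
clock: 13.45
tcp_pos: [646.0, 70.3, 76.4]
orientation: [-1.571, -0.0, 1.463]
contact_force: [-0.2, 0.7, -0.5]
finger_gap: 59.5
```

Request:
carry_out:
  targets:
    - [0,0,-0.8,0,0,0,0.7]

```text
clock: 13.58
tcp_pos: [646.0, 70.2, 75.6]
orientation: [-1.571, -0.0, 1.463]
contact_force: [0.4, -0.1, 0.6]
finger_gap: 59.9
```

Request:
carry_out:
  targets:
    - [0,0,-0.8,0,0,0,0.7]

```text
clock: 13.7
tcp_pos: [646.0, 70.3, 74.9]
orientation: [-1.571, -0.0, 1.463]
contact_force: [-0.4, -0.3, 2.9]
finger_gap: 60.2
```

Run:
```python
from h import *
p,d=grab_frame("side"); cv2.imwrite("pics/side8.png",cv2.resize(p[170:290,250:390],None,fx=5,fy=5,interpolation=cv2.INTER_CUBIC)[:,:,::-1])
print(get_obs()["tcp_pos"],get_obs()["contact_force"])
```

```text
[646.04986789  70.26756437  75.02674254] [-1.27556581 -0.09252561  1.80445949]
```

View pics/side8.png

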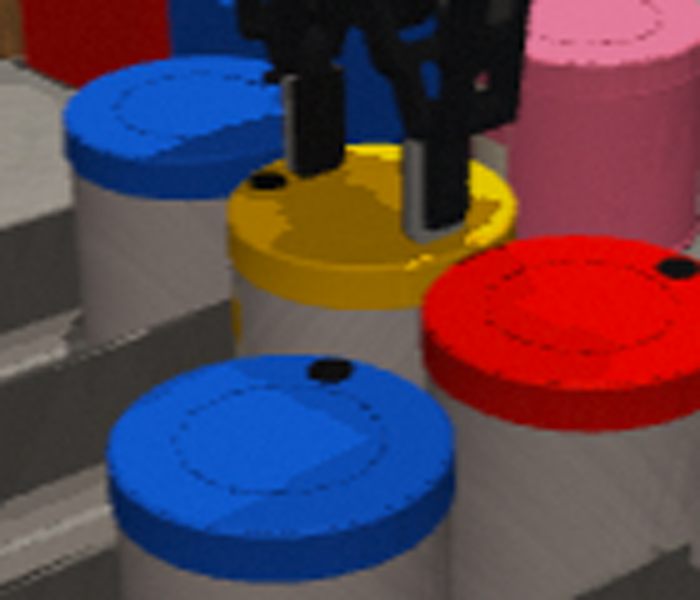

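Request:
carry_out:
  targets:
    - [0,0,-0.5,0,0,0,0.7]

```text
clock: 13.88
tcp_pos: [646.1, 70.3, 74.8]
orientation: [-1.571, -0.0, 1.463]
contact_force: [-1.4, 0.1, 3.0]
finger_gap: 59.9
```

Request:
carry_out:
  targets:
    - [0,0,-0.5,0,0,0,0.7]

```text
clock: 14.0
tcp_pos: [646.1, 70.2, 74.6]
orientation: [-1.571, -0.0, 1.463]
contact_force: [-2.2, 0.2, 4.6]
finger_gap: 59.9
```

Request:
carry_out:
  targets:
    - [0,0,0,0,0,0,0.7]

```text
clock: 14.12
tcp_pos: [646.1, 70.3, 74.7]
orientation: [-1.571, -0.0, 1.463]
contact_force: [-2.0, 0.4, 4.8]
finger_gap: 59.6
```

Request:
carry_out:
  targets:
    - [0,0,-0.5,0,0,0,0.7]
    - [0,0,-0.4,0,0,0,0.7]

```text
clock: 14.38
tcp_pos: [646.1, 70.3, 74.3]
orientation: [-1.572, -0.0, 1.463]
contact_force: [-3.5, -0.4, 8.4]
finger_gap: 59.9
```

Request:
carry_out:
  targets:
    - [0,0,0,0,0,-0.04,0.7]
    - [0,0,0,0,0,-0.06,0.7]

```text
clock: 14.62
tcp_pos: [646.3, 70.5, 74.4]
orientation: [-1.572, -0.001, 1.362]
contact_force: [-2.7, 0.3, 8.5]
finger_gap: 60.2
```

Turning; continue in modest steps, watching force.

Request:
carry_out:
  targets:
    - [0,0,0,0,0,-0.08,0.7]
    - [0,0,0,0,0,-0.08,0.7]
    - [0,0,0,0,0,-0.08,0.7]

```text
clock: 15.0
tcp_pos: [646.4, 70.4, 74.4]
orientation: [-1.572, -0.001, 1.121]
contact_force: [-3.0, -0.5, 7.8]
finger_gap: 59.4
```

Run:
```python
from h import *
p,d=grab_frame("side"); cv2.imwrite("pics/side9.png",cv2.resize(p[170:290,250:390],None,fx=5,fy=5,interpolation=cv2.INTER_CUBIC)[:,:,::-1])
o=get_obs();print(o["tcp_pos"],o["contact_force"],o["moment"],o["joint_positions"])
```

```text
[646.33842973  70.40457798  74.38013495] [-3.12275939 -0.43118206  6.42611482] [-0.02470567  0.55454196  0.03160913] [ 2.12338297e-02  3.64871055e-01  1.30770881e+00  1.89928395e-04
  1.46759936e+00 -1.09748473e+00]
```

View pics/side9.png

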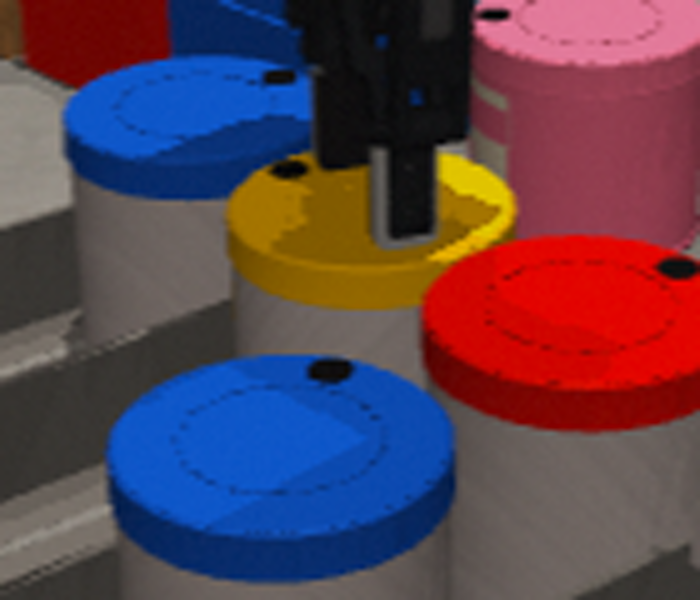

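```bash
cat >> h.py <<'E'
def dotang(n,px,z=101.5,off=None,c=None):
    P=ray(n,px,z)[0]; d=P[:2]-c; return np.degrees(np.arctan2(d[1],d[0])),np.hypot(*d)
E
python3 - <<'E'
from h import *
for a in [(267,181),(290,169)]:
    print(ray("side",[250+a[0]/5-.4,170+a[1]/5-.4],101.5),dotang("side",[250+a[0]/5-.4,170+a[1]/5-.4],c=np.array([643.5,70.4])))
E
```

```text
[[629.89502108 107.72279606 101.5       ]] (np.float64(110.02790895419676), np.float64(39.72513759661296))
[[642.18253377 109.38941378 101.5       ]] (np.float64(91.93530852198812), np.float64(39.0116662599745))
```

Request:
carry_out:
  targets:
    - [0,0,0,0,0,-0.08,0.7]
    - [0,0,0,0,0,-0.08,0.7]
    - [0,0,0,0,0,-0.08,0.7]
    - [0,0,0,0,0,-0.08,0.7]
    - [0,0,0,0,0,-0.08,0.7]
    - [0,0,0,0,0,-0.08,0.7]

```text
clock: 15.8
tcp_pos: [646.1, 70.1, 74.4]
orientation: [-1.572, -0.0, 0.641]
contact_force: [-2.9, -0.0, 7.7]
finger_gap: 59.8
```

Request:
carry_out:
  targets:
    - [0,0,0,0,0,-0.08,0.7]
    - [0,0,0,0,0,-0.08,0.7]
    - [0,0,0,0,0,-0.08,0.7]
    - [0,0,0,0,0,-0.08,0.7]
    - [0,0,0,0,0,-0.08,0.7]
    - [0,0,0,0,0,-0.08,0.7]

```text
clock: 16.55
tcp_pos: [645.5, 70.3, 74.3]
orientation: [-1.571, 0.001, 0.161]
contact_force: [-4.0, 0.2, 8.5]
finger_gap: 59.8
```

Run:
```python
from h import *
p,d=grab_frame("side"); cv2.imwrite("pics/side10.png",cv2.resize(p[170:290,250:390],None,fx=5,fy=5,interpolation=cv2.INTER_CUBIC)[:,:,::-1])
o=get_obs();print(o["tcp_pos"],o["contact_force"],o["moment"])
```

```text
[645.46095632  70.30809274  74.31777375] [-4.59413097  0.03458345  7.82468908] [0.00817168 0.87730788 0.04623109]
```

View pics/side10.png

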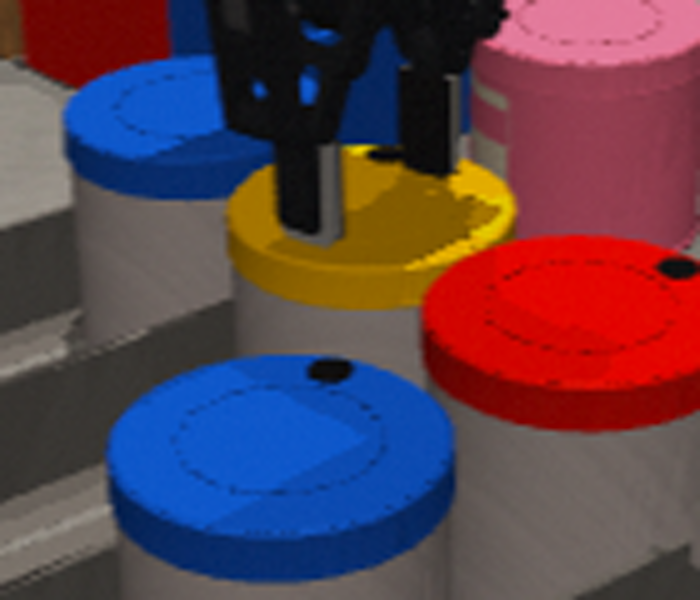

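Run:
```python
from h import *
for a in [(385,155)]:
    print(dotang("side",[250+a[0]/5-.4,170+a[1]/5-.4],c=np.array([643.5,70.4])))
# refine tray yaw with edge lines in first top image: red/blue dots too
p=np.load("top4rgb.npy");d=np.load("top4.npy")
g=cv2.cvtColor(np.load("top0rgb.npy"),cv2.COLOR_RGB2GRAY).astype(float)
# back wall outer/bottom dark line rows: columns 205..365 find max gradient near line
def sub(prof):
    i=np.argmin(prof);
    if 0<i<len(prof)-1:
        a,b,c=prof[i-1:i+2];return i+.5*(a-c)/(a-2*b+c)
    return i
def line(fn):
    pass
# divider left: inner dark stripe minimum, rows 255..312
pts=[]
for v in range(270,312):
    u0=np.interp(v,[245,318],[266,257]);lo=int(u0-5);pts.append((lo+sub(g[v,lo:lo+11]),v))
pts=np.array(pts);k=np.polyfit(pts[:,1],pts[:,0],1);r=pts[:,0]-np.polyval(k,pts[:,1]);ok=abs(r)<.8;k=np.polyfit(pts[ok,1],pts[ok,0],1)
q=ray("top",[[np.polyval(k,272),272],[np.polyval(k,310),310]],28);dq=q[0]-q[1];print("divider yaw",np.degrees(np.arctan2(dq[1],dq[0])),ok.mean())
pts=[]
for v in range(235,310):
    u0=np.interp(v,[230,311],[211,199.]);lo=int(u0-5);pts.append((lo+sub(g[v,lo:lo+11]),v))
pts=np.array(pts);k=np.polyfit(pts[:,1],pts[:,0],1);r=pts[:,0]-np.polyval(k,pts[:,1]);ok=abs(r)<1.2;k=np.polyfit(pts[ok,1],pts[ok,0],1)
q=ray("top",[[np.polyval(k,240),240],[np.polyval(k,308),308]],28);dq=q[0]-q[1];print("left wall yaw",np.degrees(np.arctan2(dq[1],dq[0])),ok.mean())
pts=[]
for u in range(240,360):
    v0=np.interp(u,[200,372],[316,334]);lo=int(v0-6);pts.append((u,lo+sub(g[lo:lo+13,u])))
pts=np.array(pts);k=np.polyfit(pts[:,0],pts[:,1],1);r=pts[:,1]-np.polyval(k,pts[:,0]);ok=abs(r)<1.;k=np.polyfit(pts[ok,0],pts[ok,1],1)
q=ray("top",[[240,np.polyval(k,240)],[360,np.polyval(k,360)]],10);dq=q[0]-q[1];print("back yaw",np.degrees(np.arctan2(-dq[0],dq[1])),ok.mean())
# lip inner face between webs in top4/top0
g4=g
pts=[]
for u in range(287,315):
    v0=np.interp(u,[280,320],[197,202]);lo=int(v0-5);pts.append((u,lo+sub(g4[lo:lo+11,u])))
pts=np.array(pts);k=np.polyfit(pts[:,0],pts[:,1],1);r=pts[:,1]-np.polyval(k,pts[:,0]);ok=abs(r)<1.
q=ray("top",[[287,np.polyval(k,287)],[315,np.polyval(k,315)]],20);dq=q[0]-q[1];print("lip yaw",np.degrees(np.arctan2(-dq[0],dq[1])),ok.mean(),q)
```

```text
(np.float64(37.72758768905112), np.float64(38.26477372866572))
divider yaw -6.148576120767974 1.0
left wall yaw -6.332182252890051 1.0
back yaw -6.145202426665566 0.975
lip yaw -6.329476125315807 0.9285714285714286 [[694.21931512  90.09665848  20.        ]
 [688.19743184  35.80720247  20.        ]]
```

Request:
carry_out:
  targets:
    - [0,0,0,0,0,-0.08,0.7]
    - [0,0,0,0,0,-0.08,0.7]
    - [0,0,0,0,0,-0.08,0.7]
    - [0,0,0,0,0,-0.08,0.7]
    - [0,0,0,0,0,-0.08,0.7]

```text
clock: 17.23
tcp_pos: [645.4, 70.5, 74.3]
orientation: [-1.571, 0.001, -0.239]
contact_force: [-4.4, 0.4, 7.7]
finger_gap: 59.7
```

Request:
carry_out:
  targets:
    - [0,0,0,0,0,-0.08,0.7]
    - [0,0,0,0,0,-0.08,0.7]
    - [0,0,0,0,0,-0.08,0.7]
    - [0,0,0,0,0,-0.08,0.7]
    - [0,0,0,0,0,-0.04,0.7]

```text
clock: 17.85
tcp_pos: [645.4, 70.8, 74.3]
orientation: [-1.571, 0.001, -0.598]
contact_force: [-5.2, 0.9, 8.2]
finger_gap: 60.1
```

Run:
```python
from h import *
p,d=grab_frame("side"); cv2.imwrite("pics/side11.png",cv2.resize(p[170:290,250:390],None,fx=5,fy=5,interpolation=cv2.INTER_CUBIC)[:,:,::-1])
o=get_obs();print(o["tcp_pos"],o["contact_force"],o["moment"])
```

```text
[645.4195705   70.79910591  74.31852941] [-4.46798782 -0.23363546  8.21041866] [0.14103153 0.85409855 0.05607021]
```

View pics/side11.png

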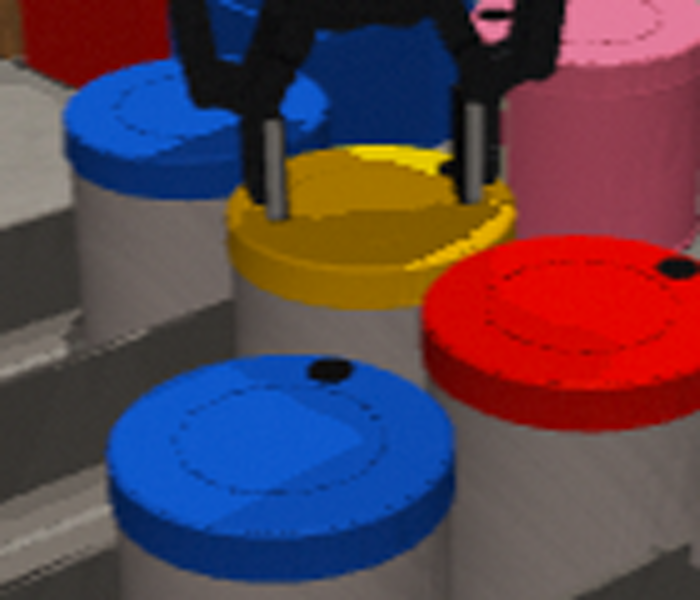

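Request:
carry_out:
  targets:
    - [0,0,0,0,0,0,0.7]
    - [0,0,1,0,0,0,0.7]
    - [0,0,3,0,0,0,0.7]
    - [0,0,50,0,0,0,0.7]
    - [-10,-40,30,0,0,0,0.7]
    - [-25,-55,0,0,0,0,0.7]
    - [-25,-55,0,0,0,0,0.7]
    - [-25,-55,0,0,0,0,0.7]
    - [0,0,0,0,0,0,0.7]

```text
clock: 19.02
tcp_pos: [559.6, -138.7, 156.4]
orientation: [-1.572, -0.0, -0.603]
contact_force: [-0.9, 1.3, 0.1]
finger_gap: 59.8
```

```bash
cat > look.py <<'E'
from h import *
import sys
k=sys.argv[1]
p,d=grab_frame("top"); cv2.imwrite(f"pics/top{k}.png",cv2.resize(p[150:350,180:420],None,fx=3,fy=3,interpolation=cv2.INTER_CUBIC)[:,:,::-1]);np.save(f"top{k}rgb.npy",p)
X=deproj("top",d);m,f,h,z=lid("top",p,X);z=102.
P=X[(f>0)&(abs(X[...,2]-z)<4)];c,r=cv2.minEnclosingCircle(P[:,:2].astype(np.float32));print(c,r,P.mean(0))
c=(np.array(c)+P.mean(0)[:2])/2
roi=p[h[:,1].min():h[:,1].max()+1,h[:,0].min():h[:,0].max()+1].max(2).astype(float)
ff=f[h[:,1].min():h[:,1].max()+1,h[:,0].min():h[:,0].max()+1]
w=np.where(cv2.erode(ff,np.ones((3,3)))>0,np.clip(95-roi,0,None),0);v,u=np.mgrid[0:w.shape[0],0:w.shape[1]]
u0=(w*u).sum()/w.sum()+h[:,0].min();v0=(w*v).sum()/w.sum()+h[:,1].min()
print("dot px",u0,v0,"angle local",dotang("top",[u0,v0],z,c=c)[0]+6.2,dotang("top",[u0,v0],z,c=c)[1])
print(get_obs()["clock"],get_obs()["tcp_pos"])
E
python3 look.py 12
```

```text
(643.9429931640625, 70.94352722167969) 49.989444732666016 [642.72177012  70.95886581 102.06333134]
dot px 296.42809734513276 189.19579646017698 angle local 2.816944174402956 40.565174475441026
19.075 [ 560.51201096 -136.50957498  156.42839655]
```

View pics/top12.png

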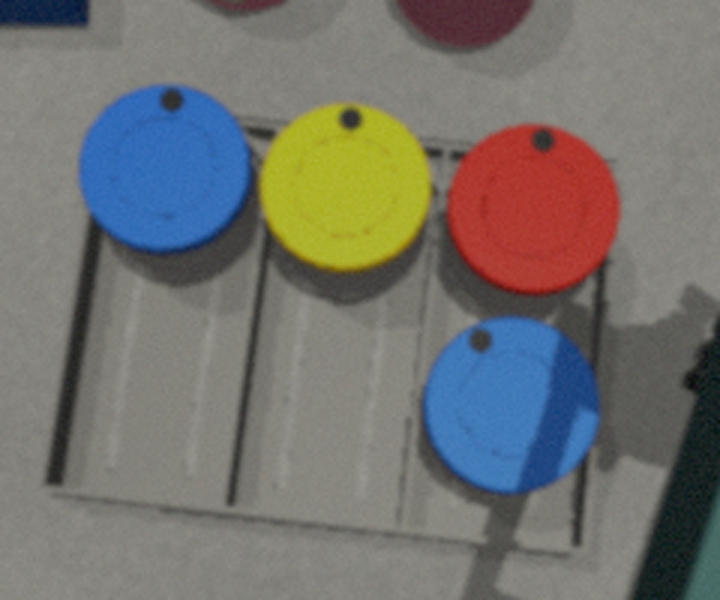

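```bash
cat > ang.py <<'E'
from h import *
import sys
fr=[grab_frame("top")[0] for _ in range(4)]
p=np.mean([f.astype(float) for f in fr],0); hs=cv2.cvtColor(p.astype(np.uint8),cv2.COLOR_RGB2HSV)
G=p.max(2)
for name,(u0,v0) in dict(blue=(235,206),yellow=(295,212),red=(358,219),spare=(350,285)).items():
    m=((hs[...,1]>110)&(np.hypot(*(np.mgrid[0:480,0:640]-np.array([v0,u0])[:,None,None]))<36)).astype(np.uint8)
    h0=hs[v0,u0,0]; m&=(np.minimum(abs(hs[...,0].astype(int)-h0),180-abs(hs[...,0].astype(int)-h0))<12).astype(np.uint8)
    cs,_=cv2.findContours(m,cv2.RETR_EXTERNAL,cv2.CHAIN_APPROX_NONE);h=cv2.convexHull(max(cs,key=len))[:,0]
    z=102.
    Q=ray("top",h,z)[:,:2]
    c,r=cv2.minEnclosingCircle(Q.astype(np.float32))
    f=np.zeros_like(m);cv2.fillConvexPoly(f,h.reshape(-1,1,2),1)
    f=cv2.erode(f,np.ones((3,3)))
    w=np.where(f>0,np.clip(np.median(G[f>0])*.75-G,0,None),0)
    # keep only blob around peak
    pk=np.unravel_index(np.argmax(cv2.GaussianBlur(w,(7,7),0)),w.shape);v,u=np.mgrid[0:480,0:640]
    w=np.where(np.hypot(u-pk[1],v-pk[0])<6,w,0)
    px=[(w*u).sum()/w.sum(),(w*v).sum()/w.sum()]
    a,rr=dotang("top",px,z,c=np.array(c));print(name,np.round(c,1),round(r,1),"dot",np.round(px,1),"local ang",round(a+6.2,1),"r",round(rr,1))
E
python3 ang.py
```

```text
blue [652.3 175.4] 51.1 dot [236.9 183. ] local ang 3.7 r 41.8
yellow [642.1  70.4] 51.4 dot [296.4 189.1] local ang 3.8 r 41.9
red [630.5 -38.4] 51.4 dot [360.6 196.3] local ang -2.1 r 42.2
spare [517.2 -25.5] 50.6 dot [339.8 263. ] local ang 32.2 r 40.4
```

Request:
carry_out:
  targets:
    - [22,52,0,0,0,0,0.7]
    - [21,51,0,0,0,0,0.7]
    - [21,51,0,0,0,0,0.7]
    - [21,51,0,0,0,0,0.7]
    - [0,0,-45,0,0,0,0.7]
    - [0,0,-25,0,0,0,0.7]
    - [0,0,-6,0,0,0,0.7]
    - [0,0,0,0,0,0,0.7]
    - [0,0,-1,0,0,0,0.7]

```text
clock: 20.4
tcp_pos: [647.3, 70.4, 82.1]
orientation: [-1.569, -0.003, -0.597]
contact_force: [-0.7, 0.2, 0.4]
finger_gap: 59.8
```

Request:
carry_out:
  targets:
    - [0,0,-1,0,0,0,0.7]
    - [0,0,-1,0,0,0,0.7]

```text
clock: 20.65
tcp_pos: [646.5, 70.1, 78.8]
orientation: [-1.57, -0.001, -0.597]
contact_force: [-0.3, -0.0, -0.3]
finger_gap: 60.0
```

Request:
carry_out:
  targets:
    - [0,0,-1,0,0,0,0.7]
    - [0,0,0,0,0,0,0.7]

```text
clock: 20.9
tcp_pos: [645.9, 70.2, 76.8]
orientation: [-1.571, 0.0, -0.597]
contact_force: [-0.1, -0.1, 0.5]
finger_gap: 59.8
```

Request:
carry_out:
  targets:
    - [0,0,-1,0,0,0,0.7]
    - [0,0,-0.7,0,0,0,0.7]
    - [0,0,-0.7,0,0,0,0.7]
    - [0,0,-0.6,0,0,0,0.7]

```text
clock: 21.4
tcp_pos: [646.1, 70.3, 74.7]
orientation: [-1.571, -0.0, -0.597]
contact_force: [-2.6, -0.9, 4.0]
finger_gap: 59.6
```

Request:
carry_out:
  targets:
    - [0,0,-0.6,0,0,0,0.7]
    - [0,0,0,0,0,0,0.7]

```text
clock: 21.65
tcp_pos: [646.1, 70.3, 74.6]
orientation: [-1.57, -0.001, -0.597]
contact_force: [-3.5, -0.2, 5.6]
finger_gap: 60.0
```

Request:
carry_out:
  targets:
    - [0,0,-0.6,0,0,0,0.7]
    - [0,0,0,0,0,-0.02,0.7]
    - [0,0,0,0,0,-0.02,0.7]
    - [0,0,0,0,0,-0.02,0.7]
    - [0,0,0,0,0,-0.02,0.7]
    - [0,0,0,0,0,0,0.7]

```text
clock: 22.4
tcp_pos: [646.0, 70.3, 74.4]
orientation: [-1.57, -0.001, -0.677]
contact_force: [-4.3, -0.5, 6.6]
finger_gap: 59.9
```

Request:
carry_out:
  targets:
    - [0,0,1,0,0,0,0.7]
    - [0,0,2,0,0,0,0.7]
    - [0,0,3,0,0,0,0.7]
    - [0,0,50,0,0,0,0.7]
    - [-10,-40,30,0,0,0,0.7]
    - [-25,-55,0,0,0,0,0.7]
    - [-25,-55,0,0,0,0,0.7]
    - [-25,-55,0,0,0,0,0.7]
    - [0,0,0,0,0,0,0.7]
    - [0,0,0,0,0,0,0.7]

```text
clock: 23.65
tcp_pos: [561.2, -134.5, 158.5]
orientation: [-1.57, 0.0, -0.678]
contact_force: [-0.0, 0.0, -0.1]
finger_gap: 60.0
```

```bash
python3 look.py 13; python3 ang.py
```

```text
(643.6646728515625, 70.83511352539062) 50.0031852722168 [642.73491636  70.97174038 102.06819029]
dot px 298.1225658648339 189.26345933562428 angle local -1.2886157170403703 40.88714880785503
23.7 [ 561.45848145 -133.87640851  158.53783976]
blue [652.3 175.4] 51.1 dot [236.9 183. ] local ang 3.7 r 41.8
yellow [642.3  70.3] 51.2 dot [298.1 189.3] local ang -0.3 r 41.7
red [630.5 -37.9] 51.3 dot [360.6 196.3] local ang -2.8 r 42.3
spare [517.  -25.4] 50.7 dot [339.8 263. ] local ang 32.0 r 40.5
```

View pics/top13.png

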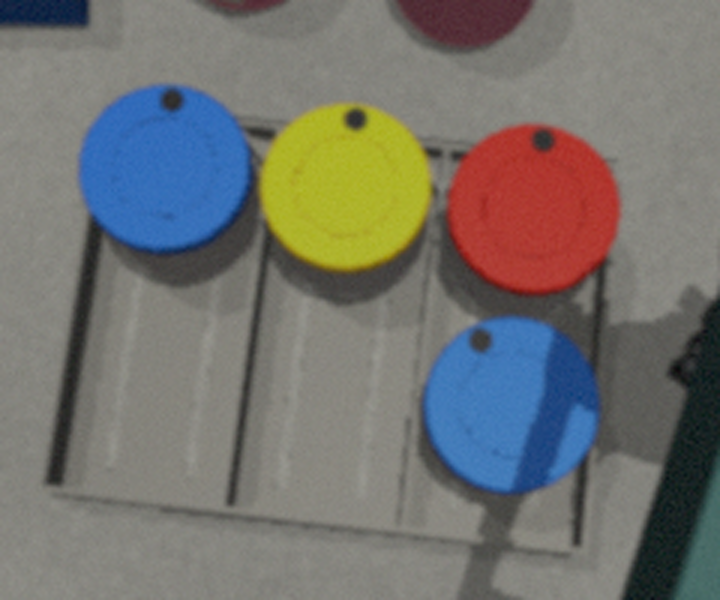

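```bash
python3 -c "
from rig import *
print(hand_in())"
```

```text
the job is handed in; nothing more can be done
None
```

The yellow-lidded tin is home against the front stop with its label facing out over the lip. I handed the job in at about 24 s of the 64 s allowed.

- **Slide:** I pushed it forward with the closed fingers until it stopped against the lip. The push reached about 8 N.
- **Turn:** I turned it about 115° clockwise with both fingertips resting lightly on the lid. The pressing force read 6.5 to 8.5 N, up to about 10 N with the sideways part, so below the 15 N denting limit.
- **Correction:** The first turn left the label about 3° short, so I pressed again and turned it the rest of the way.

**Last checks:**
- **Label:** two measurements from the top camera put the lid's dot at -0.3° and -1.3° from straight ahead, so they disagree by about 1°. I read the direction from the dot only and did not see the label itself.
- **Position:** the tin is within about 0.1 mm of where it stopped against the lip. I checked this by comparing pictures and did not push it a second time.
- **Other tins:** they stand where they were.
- **Robot:** it was clear of everything when I handed in.

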